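# Post an offcut through the flap of the offcut box

## Task

Clear the short half-lapped wooden offcut off the feed shelf: with your fingertips slide it along the shelf and through the mouth of the offcut box, so that it pushes the flap open and drops down inside, then take your hand back out so that the flap swings fully shut. Do not pick the offcut up, and leave the tenoned rail on the shelf, the mallet, the chisel and the glue bottle where they lie.

Things in the scene. Friction and masses are not known exactly. Their poses are not given: they have to be found in the camera images.
- offcut_box: Grey sheet-steel box with a steel feed shelf in front, all fixed. Origin on the bench under the middle of the mouth, in the plane of the box's front face. x: feed direction, from the shelf into the box; y: from the fence across the shelf (roughly towards the robot); z up. In mm: shelf top z 90, over x -300 to 0, y -80 to 225. Box x 0 to 280, y -80 to 225, see-through top, highest point z 164.
- mouth (a point): Middle of the mouth's lower edge, level with the shelf, on the front face; axes as the box. Mouth 80 mm wide (y -40 to 40), 62 mm high under a lintel 8 mm tall, 10 mm deep. Behind the face the shelf runs on level for 45 mm, then a steep ramp drops into the box. A steel fence 22 mm high runs the length of the shelf: its flat face, at y -40, is in line with the side of the mouth.
- flap (a joint): Aluminium flap that fills the mouth, 76 wide, 56 high, 2 mm thick, 18 g, hung by its top edge on a pin 12 mm behind the front face, 60 mm above the shelf. 0: hanging shut, its lower edge leaning 8 mm inwards, 4 mm clear of the shelf; grows to 1.35 rad as it is pushed inwards; it does not open outwards. Swings freely: well under 1 N pushes it open, and let go it falls shut within a second.
- flap_edge (a point): Middle of the flap's lower edge; moves with the flap.
- offcut: Short pale hardwood block lying flat on the shelf, 90 mm along its x, 45 mm along y. 28 mm thick from x -45 to 15; from x 15 to 45 only the lower half is left (a half-lap tongue 14 mm thick). About 75 g. Origin: centre of its underside. The tongue points roughly at the mouth. Centre of mass at x -6: it tips down the ramp once its thick end is 10 to 15 mm inside the front face: leaning fingers must follow it in.
- rail: Finished rail of the same wood, lying on the shelf near the edge away from the fence, about along it: 120 x 45 x 22 mm with an 8 mm thick tenon on each end, 172 mm over all along its x. Origin: centre of its underside. Stays.
- mallet: Joiner's mallet lying on the bench on the robot's right: head 85 x 150 x 60 mm, with the origin under its middle; handle 34 mm wide, reaching 280 mm from the origin along -x. Stays.
- chisel: Chisel with a black handle, 265 mm long along its x, blade to +x, 28 mm high, lying on the bench on the right or the left. Origin about mid-length, at bench height. Stays.
- glue: White glue bottle standing on the bench on the left or the right, 56 mm across, 145 mm high. Origin: centre of its foot. Stays.

How it is judged:
By the outcome, as a careful person would: the job done as asked, in the order asked, and still so for the second after the job is handed in, with the robot touching nothing.
It also fails if it takes over 56 s, if anything falls off the work surface, if the arm or the gripper's body presses on something with over 40 N, if the wrist force passes 120 N, or if a joint passes its speed limit or range.

## Robot

A 7-joint arm with a two-finger parallel gripper is mounted at the origin on the work surface. World frame = base frame: x ahead of the robot, y to its left, z up, the work surface at z = 0. Lengths are in mm, angles in rad, forces in N, time in s.
With the tool pointing down it reaches from about 400 to 875 mm from the base axis. Payload 4.4 kg.
Tool frame: the origin (TCP) lies at the very end of the fingers, on their centre line; the grasp point (between the pads) lies 19 mm behind it; y points along the fingers, x is the direction in which the jaws open and shut, and the axes are right-handed (so a half turn about y gives the same grasp; the last joint's range is limited). The gripper opens to 85 mm and grips with 20 to 120 N. Pads are 22 mm wide; open, the fingers measure 114 mm over their backs; the gripper's body (76 mm by 85 mm) begins 54 mm behind the grasp point. The pads swing forward as they close: fully open they stand 13 mm farther back than shut.
Start: joints at [-0.066, 0.628, 0.038, 1.517, -0.027, 0.996, -0.02], TCP at [650.014, 0.027, 231.313] pointing down, gripper open.
Joint ranges: [-3.06, 3.06], [-0.37, 2.12], [-1.25, 1.32], [0.18, 2.47], [-1.1, 4.24], [0.23, 1.98], [-2.94, 2.94]. Speed limits (rad/s): [2.57, 2.57, 3.14, 3.14, 3.14, 3.14, 3.14].

## Interface

Orientations are given as [roll, pitch, yaw] about the fixed x, y, z axes, in that order (R = Rz(yaw) Ry(pitch) Rx(roll)).
In Python, from cell import readout, eyes, finish_job gives the robot as it stands. The module is installed in compiled form; this text tells all that it offers.
- The arm moves only by the tool apply_moves, never from a script. Its argument "commands" is a list that holds one entry, the list of rows, each a list of 6 numbers: the shift along the tool's x, y, z in units of 0.04 m (1.0 is 0.04 m), then the turn, a rotation vector about the tool's x, y, z in units of 5 degrees (1.0 is 5 degrees). A call has 1 to 8 rows; each row shifts and turns the pose as measured when the row begins, along the tool's axes as they then stand; what a row does not reach is not made up. A row lasts 1/12 s, in which the tool goes at most 41.7 mm and 7.16 degrees, less where a joint would pass 70% of its speed; a pose out of reach is approached as far as the arm can. A call with a number of a shift or a turn outside -1 to 1 is refused whole. A call with a gripper value outside its range is refused whole. "claw" is the finger opening in mm, from 0 to 85.4, set as the call begins (left out, the last holds). The fingers move at their own pace and stop on an object; the grip force is fixed at half the most. Time passes only in rows, so rows that do not move let the fingers close. It gives the time, the measured TCP pose, the force and the opening at its end, in the units of the state.
- readout.read_state(): the state, without advancing time (a new reading comes with each control period).
- eyes.get_image(name): name is "scene" or "side" or "wrist"; returns a dict with "image" (384x512x3 uint8, red, green, blue), "mtx" (3x3 intrinsics, pixels), "k1" (the pictures are not rectified: a ray, as slopes to the right and down, at radius r is drawn at 1 + k1 r^2 times it, then the intrinsics apply), "rvec" (rotation vector, rad) and "tvec" (3), from world to camera coordinates, as OpenCV has them. Camera axes: x right, y down, z forward; pixel columns grow to the right and rows downward; lengths in mm; the calibration is good to about 2 mm. A picture is of the moment at which its call begins. There is no depth.
- finish_job(): hands the job in, once; it reports no verdict.
The state is a dict: "clock": time; "qpos": joint angles; "qd": joint speeds; "tau": joint torques, N m; "eef_pos": TCP position; "tool_rot": TCP orientation; "force": force on the tool from outside, world axes, zero at the start; "torque": the same for the moment, N m; "width": finger opening in mm.
Only numpy, scipy, OpenCV 4.12 (cv2) and the standard library are available. Lean on these libraries where they do the work, as an engineer would, in place of code of your own. Each camera call takes 0.05 s, during which the arm holds its last target. There are 200 camera calls.

## Working session

There is one attempt and no reset: what is moved stays moved. The work goes in short steps, Python scripts to look and compute and a tool call to move; the robot and the scene stay as the last step left them, time stands still between calls to the robot, and variables do not carry over. Pictures are saved under pics/ and viewed, about 8 in all and at most 12, crops included, and the job is handed in when it is done.

Besides the shell and the picture viewer there is one more tool, called after "Emit:" as a command line: name --argument value ..., lists and objects as JSON in quotes. apply_moves: Moves the arm, as the interface text tells. Shifts and turns lie within -1 to 1; 1 stands for 0.04 m of shift or 5 degrees of turn. Its arguments: {"type":"object","properties":{"commands":{"type":"array"},"claw":{"type":"number"}},"required":["commands"]}

```bash
mkdir -p pics; cat > h.py <<'E'
import numpy as np, cv2
from scipy.spatial.transform import Rotation as R
from cell import readout, eyes, finish_job
def shot(name,fn):
    d=eyes.get_image(name); cv2.imwrite('pics/'+fn,d['image'][:,:,::-1]); np.savez('pics/'+fn[:-4]+'.npz',**{k:np.array(v) for k,v in d.items()}); return d
def ray(d,u,v):
    K=np.array(d['mtx']);x=(u-K[0,2])/K[0,0];y=(v-K[1,2])/K[1,1];k=float(d['k1']);a,b=x,y
    for _ in range(20):
        s=1+k*(a*a+b*b);a,b=x/s,y/s
    M=cv2.Rodrigues(np.array(d['rvec'],float))[0];t=np.array(d['tvec'],float).ravel()
    return -M.T@t, M.T@np.array([a,b,1.])
def onz(d,u,v,z):
    c,r=ray(d,u,v);return c+r*(z-c[2])/r[2]
def proj(d,P):
    M=cv2.Rodrigues(np.array(d['rvec'],float))[0];t=np.array(d['tvec'],float).ravel();q=M@np.array(P,float)+t
    a,b=q[:2]/q[2];s=1+float(d['k1'])*(a*a+b*b);K=np.array(d['mtx']);return K[0,0]*a*s+K[0,2],K[1,1]*b*s+K[1,2]
E
python3 - <<'E'
from h import *
a=shot('scene','s0.png');b=shot('side','d0.png');c=shot('wrist','w0.png')
cv2.imwrite('pics/m0.png',np.vstack([np.hstack([a['image'],b['image']])])[:,:,::-1][:, :])
s=readout.read_state();print(s['eef_pos'],s['tool_rot'],s['force'])
for d in (a,b,c):print(ray(d,256,192),np.array(d['mtx'])[0,0])
E
```

```text
[6.49525537e+02 2.61477972e-02 2.30584710e+02] [-1.57081878e+00  1.48681043e-03 -3.29823103e-05] [-0.70026727  0.0830878   0.76775495]
(array([1659.31854076, -277.43880749, 1185.79407696]), array([-0.73182485,  0.21594332, -0.64650231])) 474.9497860893997
(array([ 351.38674739, 1085.75332606,  715.98114361]), array([ 0.1300622 , -0.86474577, -0.48564365])) 352.0509940527052
(array([649.05860701,  68.81003891, 373.21942523]), array([ 0.00107816, -0.26993479, -0.96288168])) 308.1021373301718
```

View pics/s0.png

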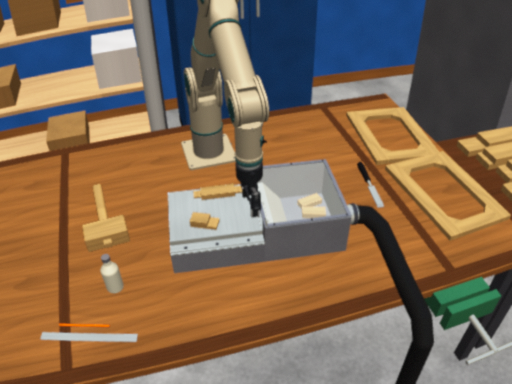

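View pics/d0.png

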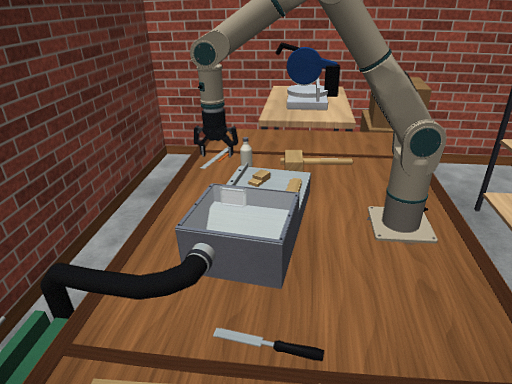

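The scene view shows the shelf (168–263, 188–268) with the box to its right, which is robot +y. The offcut is at about (205,220), the rail at (217,191), and the mouth near (263,225). In the side view the offcut is at (259,178) and the flap at (233,197).

```bash
python3 - <<'E'
from h import *
a=cv2.imread('pics/s0.png')[150:280,150:360];cv2.imwrite('pics/s0c.png',cv2.resize(a,None,fx=3.8,fy=3.8,interpolation=cv2.INTER_CUBIC))
E
```

```text
(no output)
```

View pics/s0c.png

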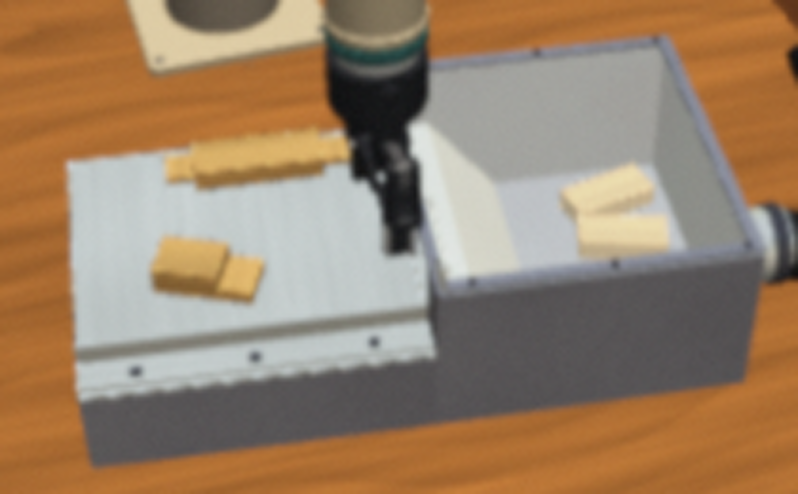

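View pics/w0.png

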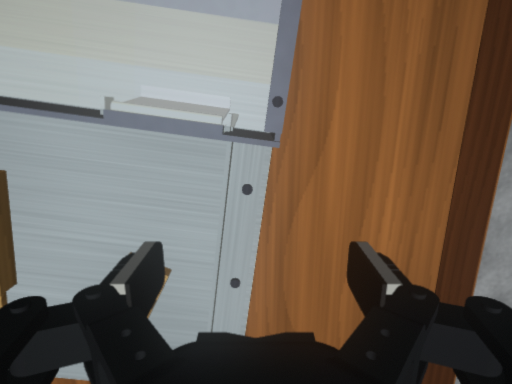

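The crop shows the box-top corners at (447,288), (755,245) and (660,38), and the offcut with its tongue towards the mouth, turned slightly towards the fence. The wrist view (up is +y, right is +x) shows the fence edge from (232,140) to (214,330) and the mouth and lintel at (105–230, 100–130).

```bash
python3 - <<'E'
from h import *
a=dict(np.load('pics/s0.npz'));w=dict(np.load('pics/w0.npz'))
C=lambda u,v,z:onz(a,150+u/3.8,150+v/3.8,z).round(1)
print('boxtop',C(447,288,164),C(755,245,164),C(660,38,164))
print('shelf robotside',C(68,160,90),'fence outer',C(80,393,112),C(435,352,112))
print('fence top inner',C(77,352,112),C(430,308,112))
print('offcut thick top',C(165,237,118),C(229,243,118),C(152,268,118),C(217,276,118),'base',C(152,290,90),C(217,297,90))
print('tongue',C(265,257,104),C(254,288,104),C(252,300,90))
print('rail',C(165,155,105),C(350,138,105),C(197,187,90),C(323,174,90))
W=lambda u,v,z:onz(w,u,v,z).round(1)
print('wr fence',W(232,142,112),W(214,330,112),'lintel',W(105,97,160),W(230,122,160),W(105,115,160),'corner',W(303,0,164),W(278,142,164),W(278,142,112))
E
```

```text
boxtop [667.1  51.2 164. ] [696.5 312.  164. ] [404.8 350.  164. ]
shelf robotside [ 323.5 -214.2   90. ] fence outer [ 643.9 -252.2  112. ] [685.1  35.5 112. ]
fence top inner [ 597.7 -247.   112. ] [635.2  46.9 112. ]
offcut thick top [ 488.  -149.9  118. ] [512.4 -97.8 118. ] [ 523.4 -168.4  118. ] [ 549.8 -116.8  118. ] base [ 521.  -170.9   90. ] [ 546.4 -118.3   90. ]
tongue [524.4 -69.3 104. ] [559.3 -87.5 104. ] [559.  -90.1  90. ]
rail [ 362.4 -126.3  105. ] [390.9  45.4 105. ] [ 398.9 -104.7   90. ] [416.3  11.7  90. ]
wr fence [629.1  39.3 112. ] [ 607.2 -148.4  112. ] lintel [549.8  74.  160. ] [631.7  58.1 160. ] [548.2  62.5 160. ] corner [677.3 129.2 164. ] [664.1  45.2 164. ] [667.8  39.3 112. ]
```

Emit:
apply_moves --commands '[[[0,0,0,0,1.0,0],[0,0,0,0,0.4,0],[-0.75,0,-0.58,0,0,0],[-0.75,0,-0.58,0,0,0],[-0.75,0,-0.58,0,0,0],[-0.75,0,-0.58,0,0,0],[-0.75,0,-0.58,0,0,0],[-0.75,0,-0.58,0,0,0]]]' --claw 0

```text
clock: 0.82
eef_pos: [451.6, -112.0, 225.7]
tool_rot: [-1.567, 0.0, -0.115]
force: [-0.6, -0.2, 0.1]
width: 0.1
```

```bash
cat >> h.py <<'E'
M0=np.array([590,50.]);F=np.array([.122,.9925]);U=np.array([.9925,-.122])
def bx(p): d=np.array(p[:2])-M0; return np.r_[d@F,d@U].round(1)  # feed X, tool-x u(=-box y)
def st():
    s=readout.read_state();print(s['clock'],np.round(s['eef_pos'],1),'X,u',bx(s['eef_pos']),np.degrees(s['tool_rot']).round(1),np.round(s['force'],1),s['width']);return s
E
python3 - <<'E'
from h import *
st();w=shot('wrist','w1.png')
E
```

```text
0.8167 [ 451.6 -112.   225.7] X,u [-177.7 -117.6] [-89.8   0.   -6.6] [-0.6 -0.2  0.1] 0.14588265469184958
```

View pics/w1.png

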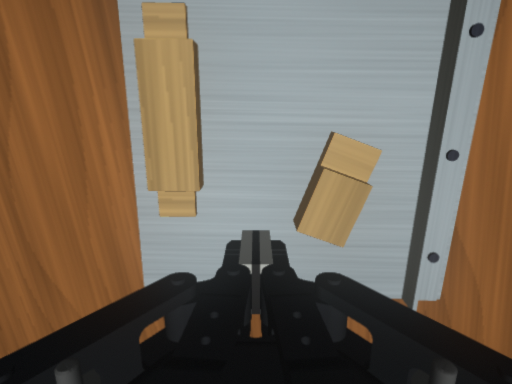

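```bash
python3 - <<'E'
from h import *
w=dict(np.load('pics/w1.npz'))
for n,u,v,z in [('thickFR',371,185,118),('thickBR',345,245,118),('thickFL',323,167,118),('thickBL',299,230,118),('tongFR',381,151,104),('tongFL',335,132,104),('fence',464,20,112),('fence',412,270,112),('fenceN',468,0,112),('rail',195,40,112),('rail',202,188,112)]:
    p=onz(w,u,v,z);print(n,p.round(1),bx(p))
E
```

```text
thickFR [ 547.9 -118.1  118. ] [-172.   -21.2]
thickBR [ 524.3 -170.5  118. ] [-226.8  -38.4]
thickFL [508.9 -98.2 118. ] [-156.9  -62.4]
thickBL [ 485.  -151.6  118. ] [-212.9  -79.7]
tongFR [561.8 -93.  104. ] [-145.4  -10.5]
tongFL [523.5 -72.4 104. ] [-129.6  -51.1]
fence [619.9  -0.9 112. ] [-46.9  35.9]
fence [ 586.3 -205.8  112. ] [-254.3   27.5]
fenceN [621.8  11.9 112. ] [-33.9  36.2]
rail [419.2   9.3 112. ] [ -61.2 -164.6]
rail [ 405.6 -105.8  112. ] [-177.1 -164. ]
```

The wrist view shows the offcut's thick top at (299–371, 167–245), its tongue at (335–381, 132–151), and free shelf under the fingers between rail and offcut. I'll lower the closed fingers there.

Emit:
apply_moves --commands '[[[0,0.8,-0.15,0,0,0],[0,0.8,0,0,0,0],[0,0.8,0,0,0,0],[0,0.6,0,0,0,0],[0,0.15,0,0,0.08,0],[0.3,0,0,0,0,0],[0.2,0,0,0,0,0],[0,0,0,0,0,0]]]'

```text
clock: 1.53
eef_pos: [459.5, -129.4, 97.3]
tool_rot: [-1.571, 0.006, -0.141]
force: [0.4, 0.4, 0.3]
width: -0.1
```

```bash
python3 -c "
from h import *
st()"
```

```text
1.5333 [ 459.5 -129.4   97.3] X,u [-193.9 -107.6] [-90.    0.4  -8.1] [0.4 0.4 0.3] -0.1437445649277948
```

Emit:
apply_moves --commands '[[[0.1,0.03,0.2,0,-0.2,0],[0.3,0,0,0,0,0],[0.3,0,0,0,0,0],[0.3,0,0,0,0,0],[0.3,0,0,0,0,0],[0.2,0,0,0,0,0],[0.2,0,0,0,0,0],[0,0,0,0,0,0]]]'

```text
clock: 2.2
eef_pos: [533.6, -124.4, 101.2]
tool_rot: [-1.569, 0.001, -0.114]
force: [0.3, -0.2, 0.4]
width: 0.1
```

```bash
python3 -c "
from h import *
st();shot('wrist','w2.png')"
```

```text
2.2 [ 533.6 -124.4  101.2] X,u [-180.   -34.7] [-89.9   0.1  -6.5] [ 0.3 -0.2  0.4] 0.10361552547711282
```

View pics/w2.png

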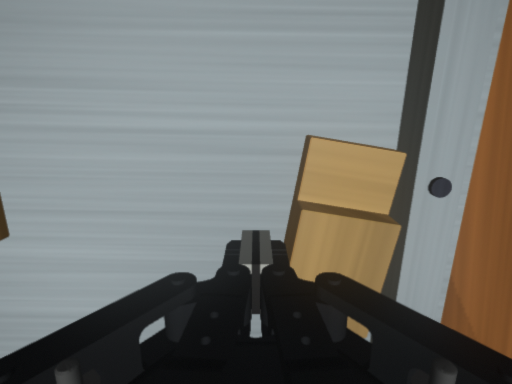

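The offcut now lies about parallel to the fence: tongue front edge (308,136)–(405,153), thick top front edge (303,203)–(400,225).

```bash
python3 - <<'E'
from h import *
w=dict(np.load('pics/w2.npz'))
for n,u,v,z in [('tFL',309,137,104),('tFR',405,153,104),('tBR',389,213,104),('kFL',303,209,118),('kFR',400,225,118),('kBR',380,292,118),('fence base',417,0,90),('fence base',400,130,90),('fence top',443,0,112),('fence top',398,300,112)]:
    p=onz(w,u,v,z);print(n,p.round(1),bx(p))
E
```

```text
tFL [563.3 -72.3 104. ] [-124.7  -11.6]
tFR [606.1 -84.5 104. ] [-131.6   32.3]
tBR [ 598.9 -112.8  104. ] [-160.5   28.7]
kFL [ 556.4 -101.1  118. ] [-154.1  -14.9]
kFR [ 597.9 -113.2  118. ] [-161.1   27.8]
kBR [ 589.  -145.8  118. ] [-194.5   22.9]
fence base [616.4 -20.1  90. ] [-66.4  34.7]
fence base [609.9 -75.7  90. ] [-122.3   35.1]
fence top [615.2 -26.5 112. ] [-72.8  34.4]
fence top [ 600.  -155.6  112. ] [-202.8   35. ]
```

Emit:
apply_moves --commands '[[[-0.15,0.1,0,0,0.1,0],[0,0,-0.35,0,0,0],[0,0,0,0,0,0],[0.15,0,0,0,0,0],[0.15,0,0,0,0,0],[0.1,0,0,0,0,0],[0,0,0,0,0,0]]]'

```text
clock: 2.83
eef_pos: [536.7, -136.9, 96.1]
tool_rot: [-1.567, 0.008, -0.124]
force: [-0.2, -1.0, -0.5]
width: -0.0
```

```bash
python3 -c "
from h import *
st()"
```

```text
2.8333 [ 536.7 -136.9   96.1] X,u [-192.   -30.1] [-89.8   0.5  -7.1] [-0.2 -1.  -0.5] -0.011988740318117806
```

Slightly further, until it meets the fence.

Emit:
apply_moves --commands '[[[0.12,0,-0.1,0,0,0],[0.1,0,0,0,0,0],[0,0,0,0,0,0]]]'

```text
clock: 3.08
eef_pos: [541.5, -139.9, 95.3]
tool_rot: [-1.565, 0.018, -0.122]
force: [0.0, 0.3, -0.1]
width: 0.2
```

```bash
python3 -c "
from h import *
st();shot('wrist','w3.png')"
```

```text
3.0833 [ 541.5 -139.9   95.3] X,u [-194.4  -25. ] [-89.7   1.   -7. ] [ 0.   0.3 -0.1] 0.19831705870484526
```

View pics/w3.png

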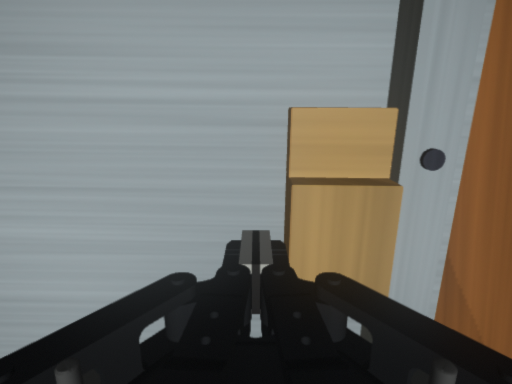

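The offcut now lies parallel to the tool, its tongue front at (290–397,108) and its side against or near the fence.

```bash
python3 - <<'E'
from h import *
w=dict(np.load('pics/w3.npz'))
for n,u,v,z in [('tFL',290,108,104),('tFR',397,108,104),('kFL',290,185,118),('kFR',401,186,118),('kBR',389,294,118)]:
    p=onz(w,u,v,z);print(n,p.round(1),bx(p))
E
```

```text
tFL [563.7 -74.5 104. ] [-126.8  -10.9]
tFR [607.8 -80.  104. ] [-126.9   33.5]
kFL [ 559.8 -104.   118. ] [-156.5  -11.2]
kFR [ 603.5 -109.6  118. ] [-156.8   32.9]
kBR [ 598.3 -158.4  118. ] [-205.8   33.7]
```

Emit:
apply_moves --commands '[[[-0.3,0,0,0,0,0],[0,-0.8,0,0,0,0],[0,-0.8,0,0,0,0],[0.2,0,-0.8,0,0,-0.2],[0.2,0,-0.7,0,0,0],[0,0,0,0,0,0]]]'

```text
clock: 3.63
eef_pos: [543.9, -201.2, 161.9]
tool_rot: [-1.567, -0.008, -0.116]
force: [0.9, -0.6, 0.8]
width: -0.1
```

```bash
python3 -c "
from h import *
st()"
```

```text
3.6333 [ 543.9 -201.2  161.9] X,u [-254.9  -15.2] [-89.8  -0.4  -6.6] [ 0.9 -0.6  0.8] -0.0727007935340701
```

Emit:
apply_moves --commands '[[[0.65,0,0,1,0,0],[0,0,0,1,0,0],[0,0,0,1,0,0],[0,0,0,1,0,0],[0,0,0,1,0,0],[0,0,0,1,0,0],[0,0,0,1,0,0],[0,0,0,0.4,0,0]]]'

```text
clock: 4.3
eef_pos: [576.4, -202.1, 164.6]
tool_rot: [-0.895, -0.021, -0.112]
force: [-0.2, -0.6, -0.9]
width: 0.1
```

```bash
python3 -c "
from h import *
s=st();print(s['qpos'])"
```

```text
4.3 [ 576.4 -202.1  164.6] X,u [-251.9   17.3] [-51.3  -1.2  -6.4] [-0.2 -0.6 -0.9] 0.12551729791102148
[ 0.7771043   0.85906325 -0.29669012  1.50669549 -0.43280311  1.12945379
  0.69576257]
```

Emit:
apply_moves --commands '[[[-0.05,0.4,-0.32,0,0,0],[-0.05,0.4,-0.32,0,0,0],[-0.05,0.4,-0.32,0,0,0],[0,0,0,0,0,0]]]'

```text
clock: 4.63
eef_pos: [572.5, -206.3, 98.5]
tool_rot: [-0.899, -0.022, -0.12]
force: [-0.4, 0.6, -0.3]
width: 0.2
```

```bash
python3 -c "
from h import *
s=st()"
```

```text
4.6333 [ 572.5 -206.3   98.5] X,u [-256.5   13.9] [-51.5  -1.3  -6.9] [-0.4  0.6 -0.3] 0.17383368848177597
```

Emit:
apply_moves --commands '[[[-0.05,0.17,0.37,0,0,0],[0,0.22,0.3,0,0,0],[0,0.25,0.31,0,0,0],[0,0.25,0.31,0,0,0],[0,0.25,0.31,0,0,0],[0,0.25,0.31,0,0,0],[0,0.25,0.31,0,0,0]]]'

```text
clock: 5.22
eef_pos: [588.5, -92.8, 106.1]
tool_rot: [-0.909, -0.029, -0.123]
force: [0.7, 0.3, 0.2]
width: 0.3
```

```bash
python3 -c "
from h import *
s=st()
w=shot('wrist','w4.png')"
```

```text
5.2167 [588.5 -92.8 106.1] X,u [-142.    15.9] [-52.1  -1.7  -7. ] [0.7 0.3 0.2] 0.2641598257144643
```

View pics/w4.png

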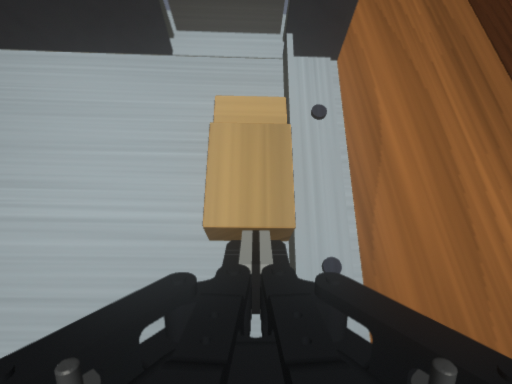

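The offcut (204–295, 97–240) is square to the fence and being pushed straight at the mouth, whose lower edge runs (173,55)–(284,58).

```bash
python3 - <<'E'
from h import *
w=dict(np.load('pics/w4.npz'))
for n,u,v,z in [('mouthL',173,54,90),('mouthR',284,58,90),('shelf/wall left',60,51,90),('wallR fence top',300,56,112),('kBL',204,229,118),('kBR',295,229,118),('kFL',210,123,118),('kFR',291,124,118),('tFL',216,97,104),('tFR',285,97,104)]:
    p=onz(w,u,v,z);print(n,p.round(1),bx(p))
E
```

```text
mouthL [546.8  57.   90. ] [  1.7 -43.7]
mouthR [626.5  46.   90. ] [ 0.5 36.8]
shelf/wall left [467.7  66.5  90. ] [   1.5 -123.4]
wallR fence top [630.9  24.6 112. ] [-20.2  43.7]
kBL [564.1 -84.  118. ] [-136.2   -9.4]
kBR [607.2 -89.  118. ] [-135.8   34. ]
kFL [570.9 -24.5 118. ] [-76.3  -9.9]
kFR [615.2 -29.7 118. ] [-76.   34.7]
tFL [575.1   4.3 104. ] [-47.2  -9.2]
tFR [618.3   0.  104. ] [-46.1  34.2]
```

Emit:
apply_moves --commands '[[[-0.02,0.28,0.29,0,0,0],[-0.02,0.28,0.29,0,0,0],[-0.02,0.28,0.29,0,0,0],[-0.02,0.28,0.29,0,0,0],[-0.02,0.28,0.29,0,0,0],[0,0.28,0.29,0,0,0]]]'

```text
clock: 5.77
eef_pos: [602.2, 12.6, 104.2]
tool_rot: [-0.913, -0.043, -0.116]
force: [-0.2, -1.1, 0.9]
width: 0.0
```

```bash
python3 -c "
from h import *
s=st()
w=shot('wrist','w5.png')"
```

```text
5.7667 [602.2  12.6 104.2] X,u [-35.6  16.7] [-52.3  -2.5  -6.7] [-0.2 -1.1  0.9] 0.0002925818596420549
```

View pics/w5.png

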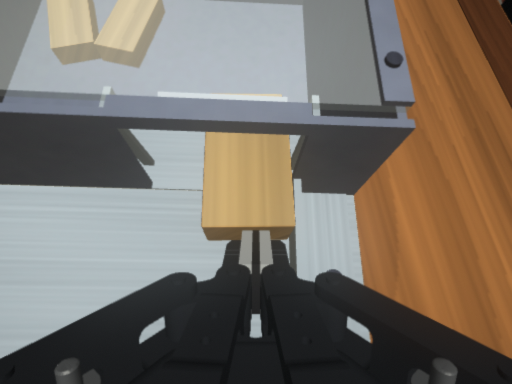

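The offcut is entering: flap lifted, thick part (204–293, 135–238) going under the lintel with clearance both sides. I'll keep following it in.

Emit:
apply_moves --commands '[[[-0.06,0.22,0.22,0,0,0],[-0.06,0.22,0.22,0,0,0],[-0.04,0.22,0.22,0,0,0],[0,0.22,0.22,0,0,0]]]'

```text
clock: 6.15
eef_pos: [603.6, 67.7, 100.1]
tool_rot: [-0.915, -0.049, -0.114]
force: [-12.6, -43.3, -1.1]
width: -0.0
```

```bash
python3 -c "
from h import *
s=st()
w=shot('wrist','w6.png');shot('side','d6.png')"
```

```text
6.15 [603.6  67.7 100.1] X,u [19.2 11.3] [-52.4  -2.8  -6.5] [-12.6 -43.3  -1.1] -0.04684961473065105
```

View pics/w6.png

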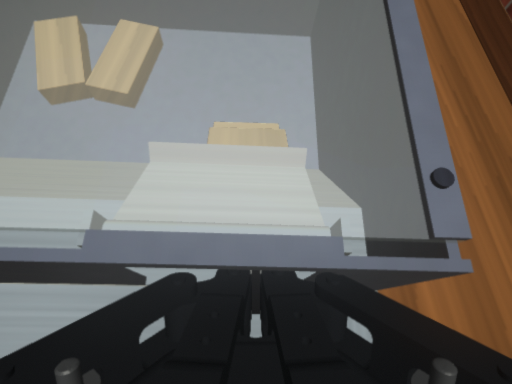

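The block has gone past the flap and down the ramp (its end is visible at (247,135)). The hand is pressing on the lintel with 43 N, so I'll back off at once.

Emit:
apply_moves --commands '[[[0,-0.15,-0.2,0,0,0],[0,0,0,0,0,0]]]'

```text
clock: 6.42
eef_pos: [602.1, 57.8, 98.9]
tool_rot: [-0.916, -0.048, -0.113]
force: [0.2, 0.4, -0.9]
width: 0.2
```

```bash
python3 -c "
from h import *
s=st()
w=shot('wrist','w7.png')"
```

```text
6.4167 [602.1  57.8  98.9] X,u [ 9.2 11.1] [-52.5  -2.8  -6.5] [ 0.2  0.4 -0.9] 0.2485717443035549
```

View pics/w7.png

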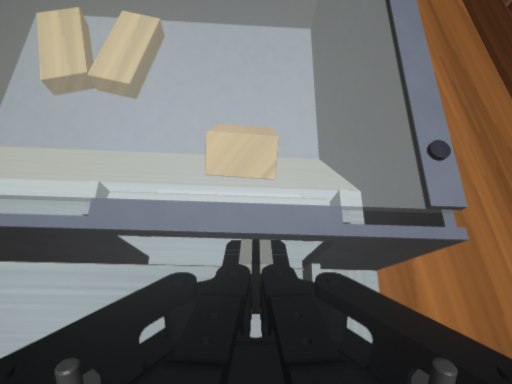

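The offcut has dropped to the foot of the ramp (205–278, 127–178), with the flap resting on the fingers. Now I'll withdraw.

Emit:
apply_moves --commands '[[[0,-0.33,-0.37,0,0,0],[0,-0.33,-0.37,0,0,0],[0,-0.33,-0.37,0,0,0],[0,-0.33,-0.37,0,0,0],[0,-0.33,-0.37,0,0,0],[0,-0.6,0,0,0,0],[0,-0.6,0,0,0,0],[0,-0.6,0,0,0,0]]]'

```text
clock: 7.13
eef_pos: [579.3, -77.8, 162.5]
tool_rot: [-0.9, -0.037, -0.101]
force: [0.1, 0.1, -0.3]
width: 0.2
```

Emit:
apply_moves --commands '[[[0,-0.5,0.3,0,0,0],[0,-0.5,0.3,0,0,0],[0,-0.5,0.3,0,0,0],[0,0,0,0,0,0],[0,0,0,0,0,0],[0,0,0,0,0,0],[0,0,0,0,0,0],[0,0,0,0,0,0]]]'

```text
clock: 7.8
eef_pos: [576.2, -89.7, 236.8]
tool_rot: [-0.899, -0.039, -0.105]
force: [0.1, -0.1, -0.6]
width: 0.1
```

```bash
python3 - <<'E'
from h import *
st();w=shot('wrist','w8.png');a=shot('scene','s8.png');d=shot('side','d8.png')
f=lambda im,y0,y1,x0,x1,W,H:cv2.resize(im[y0:y1,x0:x1,::-1],(W,H),interpolation=cv2.INTER_CUBIC)
out=np.vstack([np.hstack([f(a['image'],150,300,70,270+0,400,300),f(a['image'],130,280,200,400,400,300)]),np.hstack([f(d['image'],140,290,170,370,400,300),f(w['image'],0,384,0,512,400,300)])])
cv2.imwrite('pics/m8.png',out)
a0=cv2.imread('pics/s0.png').astype(int)[:,:,::-1]
df=np.abs(a0-a['image']).max(2)>40
for n,(y0,y1,x0,x1) in dict(mallet=(180,252,78,132),glue=(252,296,98,128),rail=(183,198,192,230),chisel=(160,210,355,388)).items(): print(n,df[y0:y1,x0:x1].sum())
E
```

```text
7.8 [576.2 -89.7 236.8] X,u [-140.3    3.3] [-51.5  -2.2  -6. ] [ 0.1 -0.1 -0.6] 0.05730306625741229
mallet 0
glue 0
rail 293
chisel 0
```

View pics/m8.png

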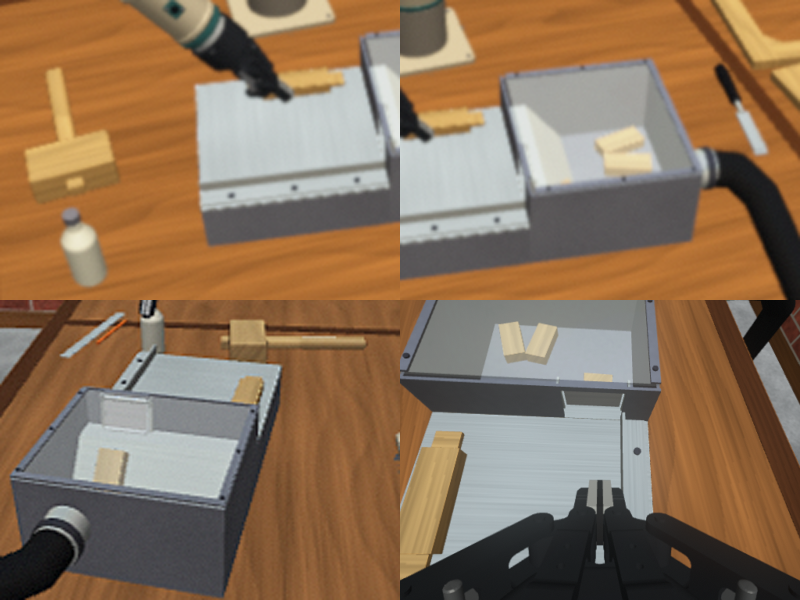

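Final views: the shelf has only the rail on it, the offcut lies inside the box at the foot of the ramp, and the flap hangs shut. I'll check the rail numerically, then hand in.

```bash
python3 - <<'E'
from h import *
w=dict(np.load('pics/w8.npz'))
for u,v in [(84.5,188),(54,324)]: print(bx(onz(w,u,v,112)))
st();print(finish_job())
E
```

```text
[ -58.9 -158.2]
[-179.  -154.7]
7.95 [576.2 -89.8 236.8] X,u [-140.5    3.4] [-51.5  -2.2  -6. ] [ 0.5  0.1 -0.4] 0.19605930208937306
the job is handed in; nothing more can be done
None
```

The offcut is in the box, but the force on the hand briefly passed 40 N on the way in, so the job may not pass the force limit. I squared the offcut against the fence with closed fingers, then pushed it along the shelf and through the flap with the hand leaning back. It tipped down the ramp, and I drew the hand back out. The job was handed in at about 8 s.

**Last checks**
- **Offcut and flap:** the final pictures show the offcut inside the box at the foot of the ramp and the flap hanging shut. Nothing touched the robot.
- **Mallet, chisel and glue:** their areas in the scene picture are unchanged from the start.
- **Rail:** the arm partly hid it in the scene view, so that check could not be used. Re-measured from hand-picked corners, it agrees to about 2 mm along the shelf. Across the shelf it reads 6–9 mm off. I put that down to picking error, because the fingers stayed well clear of it.

**Failed or doubtful**
- **Force:** at the end of the push I read about 45 N in total (43 N along the feed direction). It was most likely the fingers or gripper meeting the lintel, though I could not see the contact. I backed off at once and it fell to zero. It stayed well under the 120 N wrist limit, but if the gripper's body made the contact it passed the 40 N limit.

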